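# Unstack cut bricks and carry on a sample wall in running bond

## Task

Unstack the pile of narrow bricks and carry on the wall started on the plywood board in running bond: in the second course the half brick flush with the wall's end over the whole brick, the whole brick centred over the joint below, the quarter brick flush with the wall's other end, 10 mm joints left between them. Then lay the three-quarter brick as the third course, squarely above the three-quarter brick of the bottom course. Leave everything else on the bench where it lies.

Things in the scene. Friction and masses are not known exactly. Their poses are not given: they have to be found in the camera images.
- bed: Fixed plywood board under the wall, 90 x 360 mm, 12 mm thick, flat on the bench, anywhere left or right ahead of the robot; origin at the centre of its underside, long side along its y axis. The wall stands on its middle, along it.
- base_whole: Narrow red brick, whole, 180 mm long, 50 mm wide (its x axis), 52 mm high (z, up); origin at the centre of its underside, length along its y axis; same either way round, slots only marks; grip across the width. Fixed, part of the bottom course: its underside lies 12 mm and its top 64 mm above the bench. Its far end from base_three_quarter is one end of the wall (this may be the board's +y or -y end).
- base_three_quarter: Narrow red brick, three-quarter, 132.5 mm long, 50 mm wide (its x axis), 52 mm high (z, up); origin at the centre of its underside, length along its y axis; same either way round, slots only marks; grip across the width. Fixed, the other brick of the bottom course, in line with base_whole, 10 mm joint between their ends (centres 166.25 mm apart; the wall is 322.5 mm long). Underside at 12 mm, top at 64 mm.
- three_quarter: Narrow red brick, three-quarter, 132.5 mm long, 50 mm wide (its x axis), 52 mm high (z, up); origin at the centre of its underside, length along its y axis; same either way round, slots only marks; grip across the width. Loose, lowest in the pile, on the bench, crosswise under the whole brick and showing on both sides of it; weighs about 0.66 kg.
- whole: Narrow red brick, whole, 180 mm long, 50 mm wide (its x axis), 52 mm high (z, up); origin at the centre of its underside, length along its y axis; same either way round, slots only marks; grip across the width. Loose, lies across the middle of the three-quarter brick in the pile; about 0.9 kg. Its place in the second course is centred over the joint of the bottom course.
- half: Narrow red brick, half, 85 mm long, 50 mm wide (its x axis), 52 mm high (z, up); origin at the centre of its underside, length along its y axis; same either way round, slots only marks; grip across the width. Loose, lies along the middle of the whole brick in the pile; about 0.43 kg. Its place is on base_whole, end flush with that end of the wall.
- quarter: Narrow red brick, quarter, only 37.5 mm long (its y, the short side), 50 mm wide (its x axis), 52 mm high (z, up); origin at the centre of its underside, length along its y axis; same either way round, slots only marks; grip across the width. Loose, on top of the pile, turned like the half brick under it (top about 208 mm above the bench); about 0.19 kg. Its place is on base_three_quarter, end flush with that end of the wall.
- wedge_a: Bystander: loose hardwood wedge 36 x 110 x 28 mm lying just beyond the work, about straight ahead of the robot; origin at the centre of its underside, length along y. To be left where it lies.

How it is judged:
By the outcome, as a careful person would: the job done as asked, in the order asked, and still so for the second after the job is handed in, with the robot touching nothing.
It also fails if it takes over 128 s, if anything falls off the work surface, if the arm or the gripper's body presses on something with over 40 N, if the wrist force passes 120 N, or if a joint passes its speed limit or range.

## Robot

A 6-joint arm with a two-finger parallel gripper is mounted at the origin on the work surface; the furniture and walls round the work are solid. World frame = base frame: x ahead of the robot, y to its left, z up, the work surface at z = 0. Lengths are in mm, angles in degrees, forces in N, time in s.
With the tool pointing down it reaches from about 300 to 850 mm from the base axis. Payload 4.2 kg.
Tool frame: the origin (TCP) lies on the centre line of the jaws, within the pads' length; the fingertips stand 14 mm ahead of it and the grasp point (between the pads) lies 5 mm behind it (env.finger_overhang is the z of the fingertips in the tool frame, in mm); z points along the fingers, y is the line along which they close (so a half turn about z gives the same grasp; the last joint's range is limited). The gripper opens to 91 mm and grips with 3 to 60 N. Pads are 32 mm wide; open, the fingers measure 118 mm over their backs; the gripper's body (76 mm by 178 mm) begins 60 mm behind the grasp point.
Start: joints at [73.912, 18.312, 89.639, -0, 72.044, -1.146], TCP at [148.267, 555.571, 227.976] pointing down, gripper open.
Joint ranges: [-177.97, 177.97], [-48.28, 115.42], [12.27, 149.76], [-77.06, 257.06], [2.81, 150.46], [-146.56, 146.56]. Speed limits (degrees/s): [147.25, 147.25, 180, 180, 180, 180].

## Interface

Orientations are given as [roll, pitch, yaw] about the fixed x, y, z axes, in that order (R = Rz(yaw) Ry(pitch) Rx(roll)).
In Python, from workcell import sensors, viewer, env gives the robot as it stands. The module is installed in compiled form; this text tells all that it offers.
- The arm moves only by the tool step_arm, never from a script. Its argument "plan" is one flat list of numbers, 6 for each row, row after row: the shift along the tool's x, y, z in cm, then the turn, a rotation vector about the tool's x, y, z in rad. In form: [x, y, z, wx, wy, wz, x, y, z, wx, wy, wz, ...]. A call has 1 to 5 rows; each row shifts and turns the commanded pose from where the row before left it, along the tool's axes as they then stand; what a row does not reach is not made up. A row lasts 1/12 s, in which the tool goes at most 41.7 mm and 7.16 degrees, less where a joint would pass 70% of its speed; a pose out of reach is approached as far as the arm can. A call is refused whole if a number of a shift passes 4.17 or a number of a turn 0.125, either way. A call with a gripper value outside its range is refused whole. "hand" is the finger opening in cm, from 0 to 9.12, set as the call begins (left out, the last holds). The fingers move at their own pace and stop on an object; "newtons" is the grip in N (left out, the last holds). Time passes only in rows, so rows that do not move let the fingers close. It gives the time, the measured TCP pose, the force, the opening and the grip force at its end, in the units of the state.
- sensors.state(): the state, without advancing time (a new reading comes with each control period).
- viewer.grab_frame(name): name is "side" or "top"; returns a dict with "img" (400x640x3 uint8, red, green, blue), "fx", "fy", "cx", "cy" (pixels), "k1" (the pictures are not rectified: a ray, as slopes to the right and down, at radius r is drawn at 1 + k1 r^2 times it, then the intrinsics apply), "position" and "attitude" of the camera in the world. Camera axes: x right, y down, z forward; pixel columns grow to the right and rows downward; lengths in mm; the calibration is good to about 2 mm. A picture is of the moment at which its call begins. There is no depth.
- env.job_done(): hands the job in; it is judged then, once.
Trained networks look in a picture, given as the dict that the camera call returned (one of the last four; its "shot" number tells which), for a name from the list of things; names that differ only in an ending like _2 or _b are one class to them, and where a whole thing is asked for, a point or a joint stands for the part that bears it (a point fixed in the world has none). Each returns a list of dicts, best first, with "score" (0 to 1); they miss things now and then, are a little off and sometimes report something else, mostly with a low value. They report only what shows in the picture. A call takes as long as a camera call.
- viewer.boxes_of(name, picture): "location" ([column, row] in pixels, amid what is visible of it).
- viewer.pinpoint(name, picture): "location" ([column, row] in pixels: a listed point, or the origin of a listed thing).
The state is a dict: "time_s": time; "qpos": joint angles; "qvel": joint speeds; "effort": joint torques, N m; "ee_pos": TCP position; "ee_rot": TCP orientation; "force": force on the tool from outside, world axes, zero at the start; "torque": the same for the moment, N m; "gripper_width": finger opening in mm; "gripper_force": force on a finger pad.
Only numpy, scipy, OpenCV 4.12 (cv2) and the standard library are available. Lean on these libraries where they do the work, as an engineer would, in place of code of your own. Each camera call takes 0.05 s, during which the arm holds its last target. There are 200 camera calls.

## Working session

There is one attempt and no reset: what is moved stays moved. The work goes in short steps, Python scripts to look and compute and a tool call to move; the robot and the scene stay as the last step left them, time stands still between calls to the robot, and variables do not carry over. Pictures are saved under pics/ and viewed, at most 14 in all, crops included, and the job is handed in when it is done.

Besides the shell and the picture viewer there is one more tool, called after "Request:" by a JSON object that holds its "op" and its "data", one argument or row to a line. step_arm: Moves the arm, as the interface text tells. Its arguments: {"type":"object","properties":{"plan":{"type":"array","items":{"type":"number"}},"hand":{"type":"number"},"newtons":{"type":"number"}},"required":["plan"]}

```bash
mkdir -p pics; ls
python3 - <<'E'
from workcell import sensors, viewer, env
import cv2
s=sensors.state(); print({k:s[k] for k in('time_s','ee_pos','ee_rot','gripper_width','force')}, env.finger_overhang)
for n in('top','side'):
    p=viewer.grab_frame(n); cv2.imwrite(f'pics/{n}0.png',p['img'][:,:,::-1])
    print(n,{k:p[k] for k in p if k!='img'})
    for t in('bed','base_whole','base_three_quarter','three_quarter','whole','half','quarter','wedge_a'):
        print(t,[(d['location'],round(d['score'],2)) for d in viewer.pinpoint(t,p)][:4])
E
```

```text
pics
{'time_s': 0.0, 'ee_pos': array([148.14645623, 555.09768134, 227.13048218]), 'ee_rot': array([-1.79899331e+02,  2.06811729e-05,  1.65057962e+02]), 'gripper_width': 91.31134758288731, 'force': array([-1.43719581,  0.13601025, -0.43059296])} 14.0
top {'fx': 384.201011670049, 'fy': 384.201011670049, 'cx': 320.6167565528968, 'cy': 191.92357301441058, 'k1': -0.012681159530931683, 'position': array([508.44488241,  14.84173255, 993.97826501]), 'attitude': array([-173.85522242,   -1.09839823,  -89.61357009]), 'shot': 1}
bed [([403.0, 226.8], 0.96)]
base_whole [([436.4, 227.2], 0.88)]
base_three_quarter [([374.4, 226.1], 0.6)]
three_quarter [([237.4, 236.3], 0.59)]
whole [([233.9, 233.9], 0.86)]
half [([223.6, 233.9], 0.71)]
quarter [([221.4, 239.9], 0.64)]
wedge_a [([322.1, 155.9], 0.88)]
side {'fx': 369.17806797283583, 'fy': 369.17806797283583, 'cx': 315.4119015756382, 'cy': 201.4324913596753, 'k1': -0.07435977585739159, 'position': array([ 245.23602088, -758.15613624,  474.61677882]), 'attitude': array([-114.47299379,    0.68636399,  -24.55762741]), 'shot': 2}
bed [([333.1, 290.5], 0.63)]
base_whole [([350.4, 310.5], 0.7)]
base_three_quarter [([254.7, 176.8], 0.74), ([321.3, 264.5], 0.65)]
three_quarter [([258.4, 208.7], 0.7), ([357.3, 230.0], 0.17)]
whole [([263.9, 193.7], 0.87)]
half [([254.5, 177.2], 0.73)]
quarter [([255.5, 159.2], 0.87)]
wedge_a [([353.5, 228.7], 0.87)]
```

View pics/top0.png

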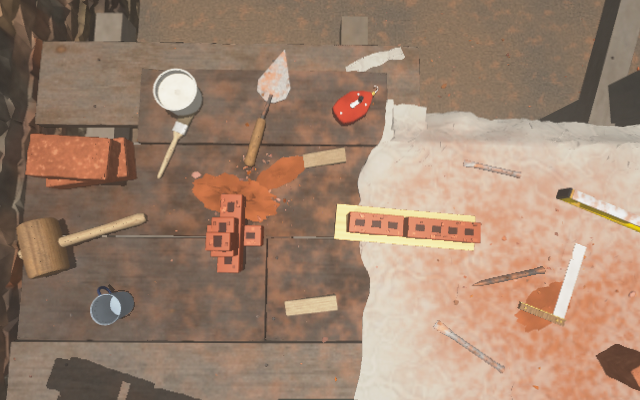

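View pics/side0.png

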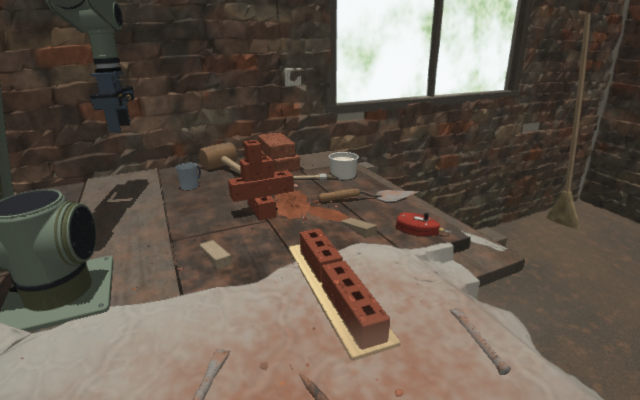

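The top view shows the pile at about (232,233), the wall at (350–480, 212–243) with the three-quarter brick at the left end, and the wedge at (324,158). The side view agrees. I'll write the projection helpers and make enlarged crops next.

```bash
cat > h.py <<'E'
import numpy as np, cv2
from scipy.spatial.transform import Rotation as R
from workcell import sensors, viewer, env
L=dict(whole=180,three_quarter=132.5,half=85,quarter=37.5)
def cam(p): return R.from_euler('xyz',p['attitude'],degrees=True).as_matrix(),np.array(p['position'])
def proj(p,X):
    M,c=cam(p); q=(np.atleast_2d(X)-c)@M; s=q[:,:2]/q[:,2:]; s=s*(1+p['k1']*(s**2).sum(1,keepdims=True))
    return s*[p['fx'],p['fy']]+[p['cx'],p['cy']]
def unproj(p,uv,z):
    M,c=cam(p); d=(np.array(uv)-[p['cx'],p['cy']])/[p['fx'],p['fy']]; s=d.copy()
    for _ in range(10): s=d/(1+p['k1']*(s@s))
    r=M@np.r_[s,1]; return c+r*(z-c[2])/r[2]
def box(l,x,y,z,yaw,w=50,h=52):
    P=np.array([[sx*w/2,sy*l/2,hz] for hz in(0,h) for sx,sy in((-1,-1),(1,-1),(1,1),(-1,1))])
    return R.from_euler('z',yaw,degrees=True).apply(P)+[x,y,z]
def draw(img,p,B,col,s,o):
    u=((proj(p,B)-o+.5)*s*16).astype(int)
    for a,b in[(4,5),(5,6),(6,7),(7,4),(0,4),(1,5),(2,6),(3,7),(0,1),(1,2),(2,3),(3,0)]:
        cv2.line(img,tuple(map(int,u[a])),tuple(map(int,u[b])),col,1,cv2.LINE_AA,4)
def crop(p,x0,y0,x1,y1,s):
    return cv2.resize(p['img'][y0:y1,x0:x1,::-1],None,fx=s,fy=s,interpolation=cv2.INTER_CUBIC)
E
python3 - <<'E'
from h import *
p=viewer.grab_frame('top'); q=viewer.grab_frame('side')
for n,z in dict(base_whole=12,base_three_quarter=12,three_quarter=0,whole=52,half=104,quarter=156,bed=0,wedge_a=0).items():
    print(n,[(unproj(v,d['location'],z).round(1)[:2],round(d['score'],2)) for v in(p,q) for d in viewer.pinpoint(n,v)[:2]])
a=crop(p,195,185,275,280,5);b=crop(p,330,195,490,260,5)
im=np.zeros((475+325-200,800,3),np.uint8)
im=np.zeros((600,800,3),np.uint8); a=cv2.resize(a,(int(a.shape[1]*.6),int(a.shape[0]*.6)))
im[:a.shape[0]*1,:a.shape[1]]=crop(p,195,185,275,280,3); im[275:,:]=b
c=crop(q,220,130,310,225,3)[:275]; im[:c.shape[0],260:260+c.shape[1]]=c
cv2.imwrite('pics/c1.png',im); import pickle; pickle.dump((p,q),open('f0.pkl','wb'))
E
```

```text
base_whole [(array([ 527.5, -296.2]), 0.74), (array([ 512.3, -304.6]), 0.8)]
base_three_quarter [(array([ 531. , -136.7]), 0.86), (array([ 535. , -135.1]), 0.68), (array([487.8, 185.3]), 0.28)]
three_quarter [(array([502.4, 210.3]), 0.9), (array([497.7, 201.3]), 0.73)]
whole [(array([506.9, 199.3]), 0.98), (array([511.5, 198. ]), 0.94)]
half [(array([505.1, 219. ]), 0.93), (array([497.7, 207.5]), 0.65)]
quarter [(array([490.3, 209.4]), 0.56), (array([509.7, 223.6]), 0.85)]
bed [(array([ 524.9, -220.3]), 0.74), (array([ 524.2, -215.9]), 0.83)]
wedge_a [(array([710.7, -10.7]), 0.92), (array([498.7, 236. ]), 0.47), (array([690.3, -16.3]), 0.81)]
```

View pics/c1.png

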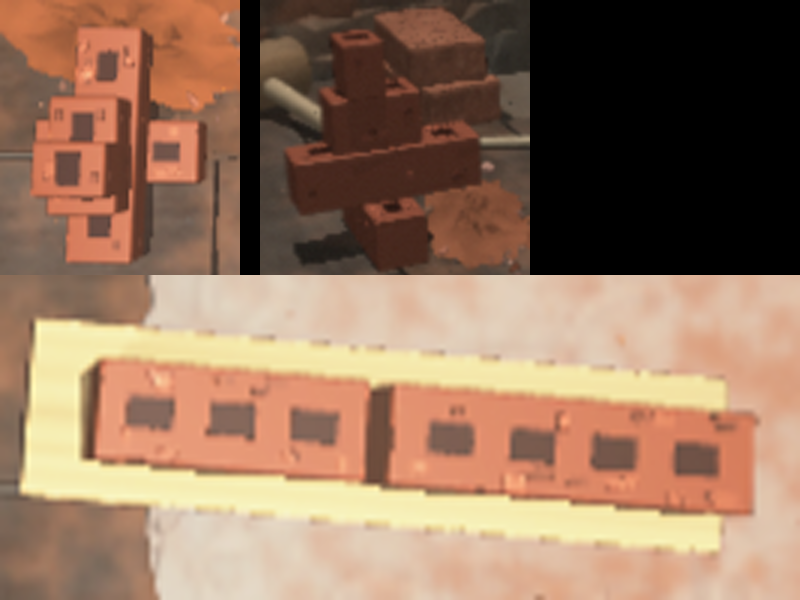

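Top crop: the wall's top corners read clearly. The three-quarter brick runs (100,360)–(367,482) in crop pixels and the whole brick (393,385)–(752,514). The four pile bricks are all visible, with the quarter on top at (34,142)–(104,197). Next I'll fit poses from these corners and refine them on image gradients.

```bash
cat >> h.py <<'E'
from scipy.optimize import minimize
EDG=[(4,5),(5,6),(6,7),(7,4)]
def gradimg(p):
    g=cv2.GaussianBlur(p['img'].astype(np.float32),(0,0),1.0)
    return np.sqrt(sum(cv2.Sobel(g,cv2.CV_32F,a,b,ksize=3)**2 for a,b in((1,0),(0,1))).sum(2))
def score(p,G,B,edges):
    t=np.linspace(.04,.96,50)[:,None]; v=0
    for a,b in edges:
        u=proj(p,B[a]*(1-t)+B[b]*t).astype(np.float32)
        v+=np.minimum(cv2.remap(G,u[:,:1],u[:,1:],cv2.INTER_LINEAR),150).mean()
    return v/len(edges)
def refine(make,x0,views,step=(4,4,2)):
    Gs=[gradimg(v) for v,_ in views]
    f=lambda x:-sum(score(v,G,make(x),e) for (v,e),G in zip(views,Gs))
    best=None
    for dx in(-3,0,3):
        for dy in(-3,0,3):
            r=minimize(f,np.array(x0)+[dx,dy,0],method='Nelder-Mead',options=dict(initial_simplex=np.array(x0)+[dx,dy,0]+np.vstack([[0,0,0],np.diag(step)]),xatol=.05))
            if best is None or r.fun<best.fun: best=r
    return best
E
cat > fit0.py <<'E'
from h import *
import pickle
p,q=pickle.load(open('f0.pkl','rb'))
b=lambda x,y:((x+.5)/5-.5+330,(y-275+.5)/5-.5+195)
a=lambda x,y:((x+.5)/3-.5+195,(y+.5)/3-.5+185)
def pts(f,c,z):
    P=np.array([unproj(p,f(*k),z)[:2] for k in c]); return P
for n,f,c,z in[('tq',b,[(100,360),(370,380),(367,482),(95,460)],64),('w',b,[(393,385),(755,413),(752,514),(388,486)],64),
  ('quarter',a,[(34,142),(107,142),(104,197),(32,195)],208),('half',a,[(50,97),(118,97),(116,213),(46,213)],156),('whole',a,[(78,27),(141,27),(134,262),(66,262)],104),('tqp',a,[(148,122),(206,122),(205,183),(148,183)],52)]:
    P=pts(f,c,z); print(n,P.round(0).tolist(),P.mean(0).round(1), 'sides',[round(np.linalg.norm(P[i]-P[i-1]),1) for i in range(4)])
E
python3 fit0.py
```

```text
tq [[561.0, -73.0], [553.0, -204.0], [503.0, -202.0], [513.0, -70.0]] [ 532.6 -137.5] sides [np.float64(48.3), np.float64(131.8), np.float64(49.3), np.float64(132.1)]
w [[550.0, -216.0], [538.0, -393.0], [489.0, -390.0], [501.0, -212.0]] [ 519.6 -302.7] sides [np.float64(48.9), np.float64(177.9), np.float64(49.0), np.float64(177.9)]
quarter [[509.0, 232.0], [510.0, 183.0], [473.0, 184.0], [474.0, 232.0]] [491.6 207.7] sides [np.float64(35.4), np.float64(49.2), np.float64(36.8), np.float64(48.3)]
half [[542.0, 236.0], [542.0, 187.0], [459.0, 186.0], [459.0, 236.0]] [500.7 211.3] sides [np.float64(82.9), np.float64(49.0), np.float64(83.0), np.float64(50.0)]
whole [[598.0, 230.0], [599.0, 182.0], [420.0, 182.0], [419.0, 233.0]] [509.  206.8] sides [np.float64(178.9), np.float64(48.6), np.float64(179.0), np.float64(51.3)]
tqp [[527.0, 184.0], [527.0, 137.0], [478.0, 136.0], [477.0, 182.0]] [502.1 159.7] sides [np.float64(49.1), np.float64(47.0), np.float64(49.1), np.float64(45.9)]
```

```bash
cat >> h.py <<'E'
def wallmake(x):  # x,y = wall centre; local +y to three-quarter end
    T=lambda l,s:R.from_euler('z',x[2],degrees=True).apply(box(l,0,s,12,0))+[x[0],x[1],0]
    return np.vstack([T(132.5,95),T(180,-71.25)])
WE=EDG+[(a+8,b+8) for a,b in EDG]
E
cat > fit1.py <<'E'
from h import *
import pickle
p,q=pickle.load(open('f0.pkl','rb'))
im=[crop(p,330,195,490,260,5),crop(p,195,185,275,280,3),crop(q,220,130,310,225,3),crop(q,280,220,400,360,2)]
for vs,tag in(([(p,WE)],'top'),([(q,WE)],'side'),([(p,WE),(q,WE)],'both')):
    r=refine(wallmake,[525,-231,-4.5],vs); print('wall',tag,r.x.round(2),round(r.fun,1))
    if tag=='both':
        B=wallmake(r.x)
        for k in(0,8):
            draw(im[0],p,B[k:k+8],(255,0,0),5,(330,195)); draw(im[3],q,B[k:k+8],(255,0,0),2,(280,220))
for n,x0,z,et,es in[('quarter',[491.6,207.7,89],156,EDG,EDG),('half',[500.7,211.3,90],104,EDG[:1]+EDG[1:],EDG),('whole',[509,206.8,90],52,EDG,EDG),('three_quarter',[502,202,0],0,[(4,5),(5,6),(6,7),(7,4)],EDG)]:
    mk=lambda x:box(L[n],x[0],x[1],z,x[2])
    for vs,tag in(([(p,et)],'top'),([(p,et),(q,es)],'both')):
        r=refine(mk,x0,vs); print(n,tag,r.x.round(2),round(r.fun,1))
        if tag=='top':
            draw(im[1],p,mk(r.x),(255,0,0),3,(195,185)); draw(im[2],q,mk(r.x),(255,0,0),3,(220,130))
o=np.zeros((600,800,3),np.uint8); o[:285,:240]=im[1]; o[:285,240:510]=im[2]; o[:280,520:760]=im[3]; o[285:,:]=im[0][:315]
cv2.imwrite('pics/c2.png',o)
E
python3 fit1.py
```

```text
wall top [ 525.57 -231.24   -4.8 ] -150.0
wall side [ 525.65 -232.29   -4.24] -140.9
wall both [ 525.63 -232.22   -4.23] -290.8
quarter top [494.06 207.41  89.46] -132.2
quarter both [490.71 206.88  83.33] -255.6
half top [497.75 202.73  91.23] -122.2
half both [501.85 202.87  90.71] -218.0
whole top [507.7  206.31  88.17] -143.4
whole both [508.69 205.04  89.18] -251.2
three_quarter top [5.0382e+02 2.0759e+02 2.3000e-01] -137.1
three_quarter both [503.16 206.71  -1.19] -204.0
```

View pics/c2.png

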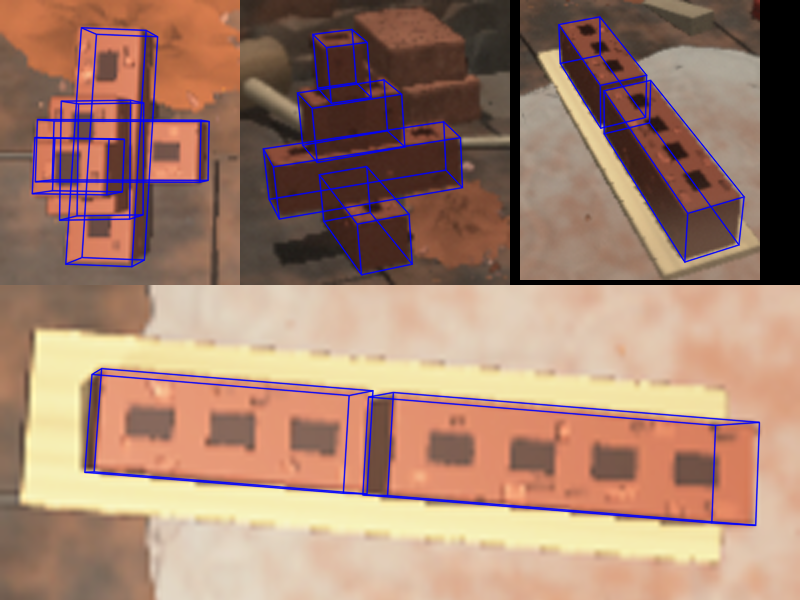

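The wall fit agrees between the two views: centre about (525.4, -231.8), yaw -4.5°. For the pile I take quarter (492.5, 207.5) and half (500.7, 211), both lengthwise along x. The gradient fit of the half slipped, so I'll use its clicked corners, whose sizes match. First move: turn to yaw 180 and go above the quarter.

Request:
{"op": "step_arm", "data": {
  "plan": [0,0,-0.9,0,0,-0.087,0,0,-0.9,0,0,-0.087,0,0,-0.9,0,0,-0.087,-2.87,-2.89,0,0,0,0,-2.87,-2.89,0,0,0,0],
  "hand": 9.0,
  "newtons": 25
}}

```text
time_s: 2.22
ee_pos: [205.5, 498.4, 255.3]
ee_rot: [179.9, 0.0, -179.8]
force: [1.3, 0.2, -0.3]
gripper_width: 90.2
gripper_force: 0.0
```

Request:
{"op": "step_arm", "data": {
  "plan": [-2.87,-2.89,0,0,0,0,-2.87,-2.89,0,0,0,0,-2.87,-2.89,0,0,0,0,-2.87,-2.89,0,0,0,0,-2.87,-2.89,0,0,0,0]
}}

```text
time_s: 2.63
ee_pos: [350.2, 351.7, 255.2]
ee_rot: [180.0, 0.0, -180.0]
force: [0.4, 0.3, -0.2]
gripper_width: 89.7
gripper_force: 0.0
```

Request:
{"op": "step_arm", "data": {
  "plan": [-2.87,-2.89,0,0,0,0,-2.87,-2.89,0,0,0,0,-2.87,-2.89,0,0,0,0,-2.87,-2.89,0,0,0,0,-2.87,-2.89,0,0,0,0]
}}

```text
time_s: 3.05
ee_pos: [493.9, 207.1, 255.2]
ee_rot: [180.0, 0.0, -180.0]
force: [0.2, -0.4, 0.4]
gripper_width: 89.9
gripper_force: 0.0
```

Request:
{"op": "step_arm", "data": {
  "plan": [0,0,0,0,0,0,0,0,0,0,0,0,0,0,0,0,0,0]
}}

```text
time_s: 3.3
ee_pos: [492.4, 208.9, 254.8]
ee_rot: [180.0, -0.1, 180.0]
force: [-0.2, 1.2, 0.2]
gripper_width: 90.1
gripper_force: 0.0
```

Request:
{"op": "step_arm", "data": {
  "plan": [0,-0.13,3.4,0,0,0,0,0,3.0,0,0,0,0,0,1.0,0,0,0,0,0,0,0,0,0]
}}

```text
time_s: 3.63
ee_pos: [490.1, 208.0, 178.6]
ee_rot: [-179.9, -0.3, -179.9]
force: [0.1, -1.0, 0.4]
gripper_width: 89.9
gripper_force: 0.0
```

Request:
{"op": "step_arm", "data": {
  "plan": [0,0,0,0,0,0,0,0,0,0,0,0,0,0,0,0,0,0,0,0,0,0,0,0,0,0,0,0,0,0],
  "hand": 4.0
}}

```text
time_s: 4.05
ee_pos: [493.2, 207.8, 182.0]
ee_rot: [179.9, 0.1, -180.0]
force: [-0.1, -0.2, -0.5]
gripper_width: 59.6
gripper_force: 0.0
```

Request:
{"op": "step_arm", "data": {
  "plan": [0,0,0,0,0,0,0,0,0,0,0,0,0,0,0,0,0,0]
}}

```text
time_s: 4.3
ee_pos: [493.0, 207.7, 181.5]
ee_rot: [180.0, 0.0, 180.0]
force: [-0.1, 0.3, 2.5]
gripper_width: 50.0
gripper_force: 25.0
```

Request:
{"op": "step_arm", "data": {
  "plan": [0,0,-1.0,0,0,0,0,0,-2.5,0,0,0,0,0,-2.5,0,0,0,-0.55,-3.7,0,0,0,0,-0.55,-3.7,0,0,0,0]
}}

```text
time_s: 4.72
ee_pos: [504.6, 134.1, 243.0]
ee_rot: [179.9, 0.2, -179.8]
force: [-0.2, -0.2, -2.4]
gripper_width: 49.9
gripper_force: 25.0
```

Request:
{"op": "step_arm", "data": {
  "plan": [-0.55,-3.7,0,0,0,0,-0.55,-3.7,0,0,0,0,-0.55,-3.7,0,0,0,0,-0.55,-3.7,0,0,0,0,-0.55,-3.7,0,0,0,0]
}}

```text
time_s: 5.13
ee_pos: [531.0, -53.3, 241.3]
ee_rot: [180.0, -0.0, -180.0]
force: [0.8, 0.8, -1.4]
gripper_width: 49.7
gripper_force: 25.0
```

Request:
{"op": "step_arm", "data": {
  "plan": [-0.54,-3.82,0,0,0,0,0,0,0,0,0,0.1178,0,0,0,0,0,0.1178,0,0,0,0,0,0.1178,0,0,0,0,0,0.1178]
}}

```text
time_s: 5.55
ee_pos: [536.4, -90.2, 241.0]
ee_rot: [-180.0, -0.0, 152.6]
force: [0.9, -0.7, -1.6]
gripper_width: 49.9
gripper_force: 25.0
```

Request:
{"op": "step_arm", "data": {
  "plan": [0,0,0,0,0,0.1178,0,0,0,0,0,0.1178,0,0,0,0,0,0.1178,0,0,0,0,0,0.1178,0,0,0,0,0,0.1178]
}}

```text
time_s: 5.97
ee_pos: [536.5, -89.8, 241.1]
ee_rot: [-180.0, -0.0, 118.9]
force: [0.5, -0.2, -1.5]
gripper_width: 50.2
gripper_force: 25.0
```

Request:
{"op": "step_arm", "data": {
  "plan": [0,0,0,0,0,0.1178,0,0,0,0,0,0.1178,0,0,0,0,0,0.1178,0,0,0,0,0,0.1178,0,0,0,0,0,0.1178]
}}

```text
time_s: 6.38
ee_pos: [536.4, -89.7, 241.1]
ee_rot: [-180.0, 0.0, 85.2]
force: [0.0, 0.5, -1.3]
gripper_width: 50.0
gripper_force: 25.0
```

Request:
{"op": "step_arm", "data": {
  "plan": [0,0,3.5,0,0,0,0,0,3.5,0,0,0,0,0,2.5,0,0,0,0,0,0,0,0,0,0,0,0,0,0,0]
}}

```text
time_s: 6.8
ee_pos: [536.1, -89.6, 145.4]
ee_rot: [-179.8, -0.0, 85.5]
force: [0.2, -0.1, -2.0]
gripper_width: 50.1
gripper_force: 25.0
```

Run:
```python
from h import *
print(sensors.state()['ee_pos'],sensors.state()['ee_rot'])
p=viewer.grab_frame('top'); q=viewer.grab_frame('side')
o=np.zeros((600,800,3),np.uint8); a=crop(p,310,180,470,260,5)[:300]; b=crop(q,260,190,400,290,5)[:300]
o[:300,:800]=a; o[300:,:700]=b[70:370][:300] if b.shape[0]>=370 else b
cv2.imwrite('pics/c3.png',o)
```

```text
[536.13158303 -89.61568612 145.43995935] [-1.79839322e+02 -1.72588671e-02  8.55165554e+01]
```

View pics/c3.png

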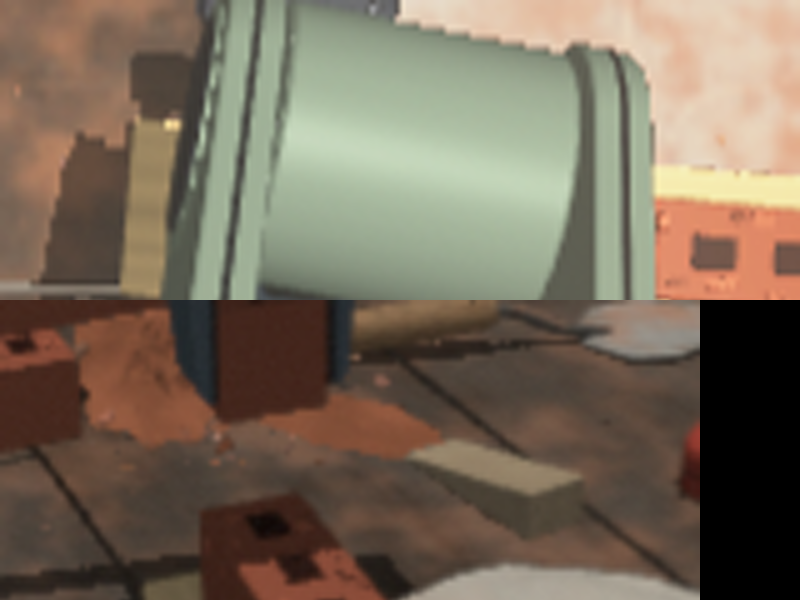

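The arm hides the quarter from above. The side view shows it upright between the fingers over the three-quarter brick's end. Lowering it to the wall.

Request:
{"op": "step_arm", "data": {
  "plan": [0,0,3.0,0,0,0,0,0,2.0,0,0,0,0,0,0.4,0,0,0,0,0,0.2,0,0,0,0,0,0,0,0,0]
}}

```text
time_s: 7.32
ee_pos: [538.0, -89.9, 91.5]
ee_rot: [179.8, 0.0, 85.5]
force: [1.2, -0.7, -2.2]
gripper_width: 49.8
gripper_force: 25.0
```

Request:
{"op": "step_arm", "data": {
  "plan": [0,0,0.08,0,0,0,0,0,0,0,0,0]
}}

```text
time_s: 7.48
ee_pos: [537.7, -89.8, 90.6]
ee_rot: [179.8, 0.0, 85.5]
force: [-0.3, -0.2, -1.5]
gripper_width: 49.8
gripper_force: 25.0
```

Request:
{"op": "step_arm", "data": {
  "plan": [0,0,0.06,0,0,0,0,0,0,0,0,0]
}}

```text
time_s: 7.65
ee_pos: [537.4, -89.8, 89.5]
ee_rot: [179.9, 0.0, 85.5]
force: [-0.4, 0.4, 1.3]
gripper_width: 49.5
gripper_force: 25.0
```

Request:
{"op": "step_arm", "data": {
  "plan": [0,0,0.06,0,0,0,0,0,0,0,0,0]
}}

```text
time_s: 7.82
ee_pos: [537.4, -89.8, 89.5]
ee_rot: [179.9, 0.0, 85.5]
force: [-0.3, -0.2, 6.3]
gripper_width: 49.9
gripper_force: 25.0
```

Request:
{"op": "step_arm", "data": {
  "plan": [0,0,0,0,0,0,0,0,0,0,0,0]
}}

```text
time_s: 7.98
ee_pos: [537.4, -89.8, 89.4]
ee_rot: [179.9, 0.0, 85.5]
force: [-0.8, 1.1, 6.7]
gripper_width: 50.0
gripper_force: 25.0
```

Request:
{"op": "step_arm", "data": {
  "plan": [0,0,0,0,0,0,0,0,0,0,0,0,0,0,0,0,0,0,0,0,0,0,0,0],
  "hand": 7.5
}}

```text
time_s: 8.32
ee_pos: [536.6, -89.6, 87.8]
ee_rot: [-180.0, -0.0, 85.5]
force: [0.6, 0.6, -0.1]
gripper_width: 73.4
gripper_force: 0.0
```

Request:
{"op": "step_arm", "data": {
  "plan": [0,0,-2,0,0,0,0,0,-3,0,0,0,0,0,-3.5,0,0,0,0,0,-3.5,0,0,0,0,0,0,0,0,-0.1178]
}}

```text
time_s: 8.73
ee_pos: [540.5, -90.3, 215.0]
ee_rot: [179.2, 0.2, 92.4]
force: [0.7, 0.3, -0.0]
gripper_width: 74.7
gripper_force: 0.0
```

Request:
{"op": "step_arm", "data": {
  "plan": [0,0,0,0,0,-0.1178,0,0,0,0,0,-0.1178,0,0,0,0,0,-0.1178,0,0,0,0,0,-0.1178,0,0,0,0,0,-0.1178]
}}

```text
time_s: 9.15
ee_pos: [536.6, -89.6, 207.7]
ee_rot: [-180.0, -0.0, 126.4]
force: [-0.1, 0.3, -1.0]
gripper_width: 75.2
gripper_force: 0.0
```

Request:
{"op": "step_arm", "data": {
  "plan": [0,0,0,0,0,-0.1178,0,0,0,0,0,-0.1178,0,0,0,0,0,-0.1178,0,0,0,0,0,-0.1178,0,0,0,0,0,-0.1178]
}}

```text
time_s: 9.57
ee_pos: [536.6, -89.6, 207.7]
ee_rot: [180.0, -0.0, 160.1]
force: [-0.4, 0.1, 0.6]
gripper_width: 75.3
gripper_force: 0.0
```

Request:
{"op": "step_arm", "data": {
  "plan": [0,0,0,0,0,-0.1178,0,0,0,0,0,-0.1178,0,0,0,0,0,-0.1178],
  "hand": 9.0
}}

```text
time_s: 9.82
ee_pos: [536.6, -89.6, 207.7]
ee_rot: [180.0, -0.0, -179.7]
force: [0.6, 0.1, 0.1]
gripper_width: 89.6
gripper_force: 0.0
```

```bash
cat > look.py <<'E'
from h import *
import sys,pickle
tag=sys.argv[1]
s=sensors.state();print(s['ee_pos'].round(1),s['ee_rot'].round(1),round(s['time_s'],1))
p=viewer.grab_frame('top'); q=viewer.grab_frame('side'); pickle.dump((p,q),open(f'f_{tag}.pkl','wb'))
o=np.zeros((600,800,3),np.uint8); o[:325]=crop(p,330,195,490,260,5); o[325:,:240]=crop(p,195,185,275,280,3)[:275]; 
o[325:,240:510]=crop(q,220,130,310,225,3)[:275]; o[325:,520:760]=crop(q,280,220,400,360,2)[:275]
cv2.imwrite(f'pics/{tag}.png',o)
E
python3 look.py c4
```

```text
[536.6 -89.6 207.7] [ 180.    -0.  -179.7] 9.8
```

View pics/c4.png

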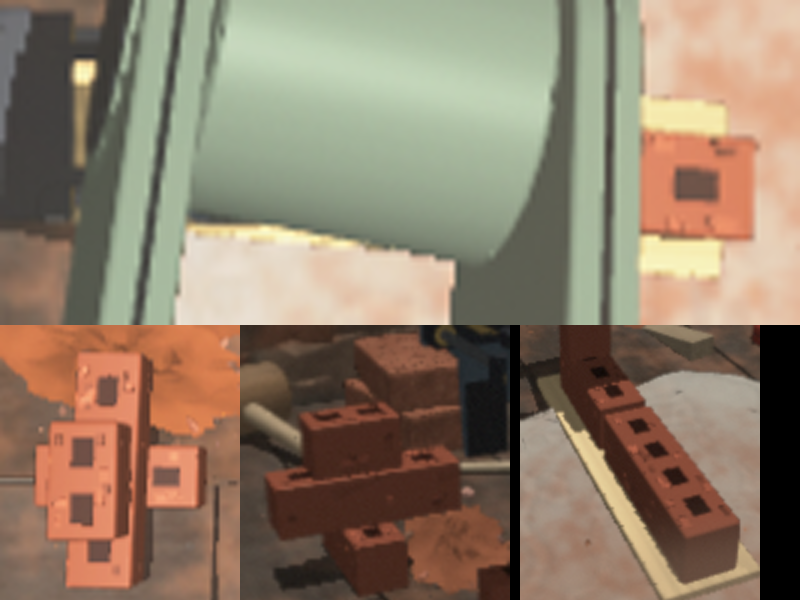

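The quarter stands upright on the wall's end (side view, bottom right crop). The half now shows fully on the pile at crop (48–120, 422–540). Fitting the half and whole.

Run:
```python
from h import *
import pickle
p,q=pickle.load(open('f_c4.pkl','rb'))
for n,x0,z in[('half',[500.7,211.3,90],104),('whole',[508.5,206.5,89.5],52),('three_quarter',[502.5,203,0],0)]:
    mk=lambda x:box(L[n],x[0],x[1],z,x[2])
    for tag,v in(('top',[(p,EDG)]),('side',[(q,EDG)]),('both',[(p,EDG),(q,EDG)])):
        r=refine(mk,x0,v,(1.5,1.5,1)); print(n,tag,r.x.round(1),round(r.fun))
a=lambda x,y:((x+.5)/3-.5+195,(y-325+.5)/3-.5+185)
P=np.array([unproj(p,a(*c),156)[:2] for c in[(50,422),(119,422),(118,540),(48,539)]]);print(P.round(0).tolist(),P.mean(0))
```

```text
half top [497.6 209.3  91.1] -119
half side [499.8 207.6  86.3] -128
half both [501.8 209.4  91.4] -245
whole top [507.6 206.6  87.9] -146
whole side [511.7 201.3  91.4] -117
whole both [508.7 205.3  89. ] -255
three_quarter top [503.  208.2  -1. ] -140
three_quarter side [508.4 203.6  -9. ] -72
three_quarter both [503.  206.4  -0.7] -208
[[542.0, 236.0], [542.0, 186.0], [458.0, 185.0], [458.0, 235.0]] [500.17810101 210.38320962]
```

Request:
{"op": "step_arm", "data": {
  "plan": [0.454,3.75,0,0,0,0,0.454,3.75,0,0,0,0,0.454,3.75,0,0,0,0,0.454,3.75,0,0,0,0,0.454,3.75,0,0,0,0]
}}

```text
time_s: 10.33
ee_pos: [513.4, 99.4, 207.9]
ee_rot: [180.0, -0.0, 179.8]
force: [0.1, -0.1, -0.0]
gripper_width: 90.1
gripper_force: 0.0
```

Request:
{"op": "step_arm", "data": {
  "plan": [0.454,3.75,0,0,0,0,0.454,3.75,0,0,0,0,0.454,3.75,0,0,0,0,0,0,0,0,0,0,0,0,0,0,0,0]
}}

```text
time_s: 10.75
ee_pos: [499.8, 212.0, 207.6]
ee_rot: [-180.0, -0.0, -179.9]
force: [0.4, 0.3, -0.5]
gripper_width: 89.9
gripper_force: 0.0
```

Request:
{"op": "step_arm", "data": {
  "plan": [0,0,3.5,0,0,0,0,0,3.0,0,0,0,0,0,1.4,0,0,0,0,0,0,0,0,0]
}}

```text
time_s: 11.08
ee_pos: [498.1, 208.0, 125.5]
ee_rot: [-179.8, -0.4, 179.8]
force: [0.3, -0.2, 0.7]
gripper_width: 89.8
gripper_force: 0.0
```

Request:
{"op": "step_arm", "data": {
  "plan": [0,0,0,0,0,0,0,0,0,0,0,0,0,0,0,0,0,0,0,0,0,0,0,0,0,0,0,0,0,0],
  "hand": 4.0,
  "newtons": 30
}}

```text
time_s: 11.5
ee_pos: [500.9, 210.4, 130.0]
ee_rot: [180.0, 0.1, 180.0]
force: [-0.6, -0.4, -0.4]
gripper_width: 59.9
gripper_force: 0.0
```

Request:
{"op": "step_arm", "data": {
  "plan": [0,0,0,0,0,0,0,0,0,0,0,0,0,0,0,0,0,0]
}}

```text
time_s: 11.75
ee_pos: [500.7, 210.7, 129.6]
ee_rot: [179.9, 0.1, -180.0]
force: [0.7, 1.2, 3.3]
gripper_width: 50.2
gripper_force: 30.0
```

```bash
python3 look.py c5
```

```text
[500.7 210.7 129.6] [ 1.799e+02  1.000e-01 -1.800e+02] 11.8
```

View pics/c5.png

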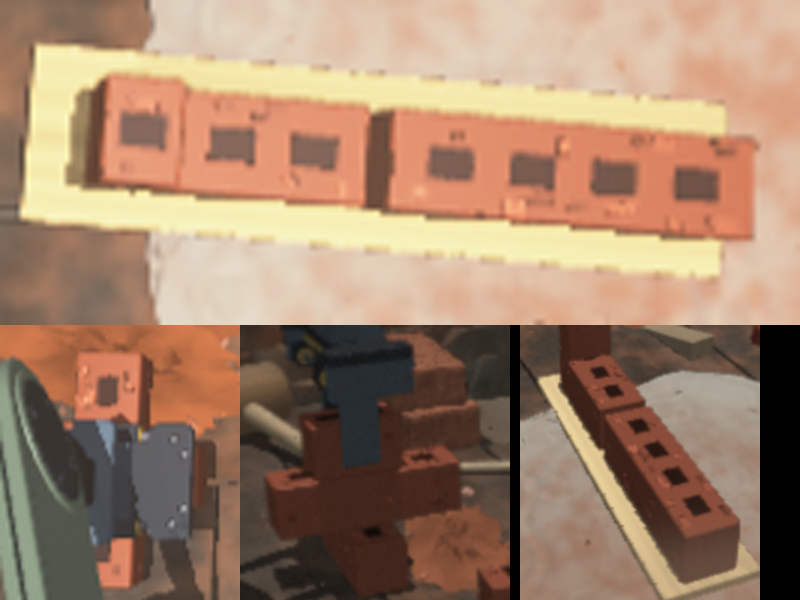

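The quarter sits at the wall's left end, top face about (105,75)–(181,190) in the crop, and the half is gripped. Checking the quarter's placement numerically.

```bash
cat >> h.py <<'E'
W0=(525.4,-231.8,-4.5)
def inwall(x,y):
    t=np.deg2rad(W0[2]); d=np.array([x,y])-W0[:2]; return np.array([np.cos(t)*d[0]+np.sin(t)*d[1],-np.sin(t)*d[0]+np.cos(t)*d[1]])
def toworld(x,y):
    t=np.deg2rad(W0[2]); return np.array([W0[0]+np.cos(t)*x-np.sin(t)*y,W0[1]+np.sin(t)*x+np.cos(t)*y])
E
python3 - <<'E'
from h import *
import pickle
p,q=pickle.load(open('f_c5.pkl','rb'))
r0=refine(wallmake,[525.4,-231.8,-4.5],[(p,WE[1:])],(1.5,1.5,1)); print(r0.x)
mk=lambda x:box(37.5,x[0],x[1],64,x[2])
for e in(EDG,[(4,5),(5,6),(7,4)]):
    r=refine(mk,[536.6,-89.7,-4.5],[(p,e)],(1.5,1.5,1)); print(r.x.round(2),inwall(*r.x[:2]).round(1))
B=box(37.5,*toworld(0,142.5),64,-4.5)
print(((proj(p,B[4:])-[330,195]+.5)*5).round(0).tolist())
E
```

```text
[ 526.05489489 -232.30488653   -4.98981806]
[537.06 -89.39  -2.92] [  0.4 142.9]
[536.19 -76.6    1.87] [ -1.4 155.6]
[[185.0, 192.0], [193.0, 83.0], [111.0, 76.0], [103.0, 185.0]]
```

Request:
{"op": "step_arm", "data": {
  "plan": [0,0,-1.0,0,0,0,0,0,-3.4,0,0,0,0,0,-3.5,0,0,0,-0.105,-3.737,0,0,0,0,-0.105,-3.737,0,0,0,0]
}}

```text
time_s: 12.27
ee_pos: [503.2, 136.1, 210.0]
ee_rot: [180.0, 0.2, -179.7]
force: [0.7, -1.4, -5.1]
gripper_width: 49.9
gripper_force: 30.0
```

Request:
{"op": "step_arm", "data": {
  "plan": [-0.105,-3.737,0,0,0,0,-0.105,-3.737,0,0,0,0,-0.105,-3.737,0,0,0,0,-0.105,-3.737,0,0,0,0,-0.105,-3.737,0,0,0,0]
}}

```text
time_s: 12.68
ee_pos: [506.5, -53.0, 207.6]
ee_rot: [-180.0, -0.1, -180.0]
force: [0.4, -0.6, -4.0]
gripper_width: 49.9
gripper_force: 30.0
```

Request:
{"op": "step_arm", "data": {
  "plan": [-0.105,-3.737,0,0,0,0,-0.105,-3.737,0,0,0,0,-0.105,-3.737,0,0,0,0,-0.105,-3.737,0,0,0,0,-0.105,-3.737,0,0,0,0]
}}

```text
time_s: 13.1
ee_pos: [511.8, -239.7, 207.4]
ee_rot: [179.9, -0.1, -180.0]
force: [-0.0, -0.8, -3.3]
gripper_width: 50.2
gripper_force: 30.0
```

Request:
{"op": "step_arm", "data": {
  "plan": [-0.105,-3.737,0,0,0,0,-0.105,-3.737,0,0,0,0,-0.105,-3.737,0,0,0,0,0,0,0,0,0,0.1178,0,0,0,0,0,0.1178]
}}

```text
time_s: 13.52
ee_pos: [514.9, -352.3, 206.5]
ee_rot: [180.0, -0.2, 166.0]
force: [-0.3, 1.3, -3.9]
gripper_width: 50.1
gripper_force: 30.0
```

Request:
{"op": "step_arm", "data": {
  "plan": [0,0,0,0,0,0.1178,0,0,0,0,0,0.1178,0,0,0,0,0,0.1178,0,0,0,0,0,0.1178,0,0,0,0,0,0.1178]
}}

```text
time_s: 13.93
ee_pos: [515.3, -349.9, 207.0]
ee_rot: [-179.9, -0.2, 132.4]
force: [-0.2, -0.3, -3.5]
gripper_width: 49.8
gripper_force: 30.0
```

Request:
{"op": "step_arm", "data": {
  "plan": [0,0,0,0,0,0.1178,0,0,0,0,0,0.1178,0,0,0,0,0,0.1178,0,0,0,0,0,0.1178,0,0,0,0,0,0.1178]
}}

```text
time_s: 14.35
ee_pos: [515.3, -349.8, 207.0]
ee_rot: [-179.9, -0.1, 98.7]
force: [-0.0, -0.3, -4.0]
gripper_width: 49.7
gripper_force: 30.0
```

Request:
{"op": "step_arm", "data": {
  "plan": [0,0,0,0,0,0.1178,0,0,0,0,0,0.1178,0,0,3.5,0,0,0,0,0,3.0,0,0,0,0,0,0,0,0,0]
}}

```text
time_s: 14.77
ee_pos: [511.8, -347.3, 136.1]
ee_rot: [-179.2, -0.4, 85.5]
force: [-2.3, 0.6, -5.3]
gripper_width: 50.2
gripper_force: 30.0
```

Run:
```python
from h import *
import pickle
s=sensors.state();print(s['ee_pos'].round(1),s['ee_rot'].round(1),round(s['time_s'],1),round(s['gripper_width'],1))
p=viewer.grab_frame('top'); q=viewer.grab_frame('side'); pickle.dump((p,q),open('f_c6.pkl','wb'))
p5,_=pickle.load(open('f_c5.pkl','rb'))
a=crop(p5,340,200,400,250,8); B=wallmake(W0); 
b=a.copy()
for k in(0,8): draw(b,p5,B[k:k+8],(255,0,0),8,(340,200))
draw(b,p5,box(37.5,*toworld(0,142.5),64,-4.5),(0,255,0),8,(340,200))
o=np.zeros((600,800,3),np.uint8); o[:400,:400]=a[:,:400]; o[:400,400:800]=b[:,:400]; o[400:,:480]=crop(q,280,220,440,320,3)[50:250] if 0 else cv2.resize(q['img'][240:340,200:440,::-1],(480,200))
cv2.imwrite('pics/c6.png',o)
```

```text
[ 511.8 -347.3  136.1] [-179.2   -0.4   85.5] 14.8 50.2
```

View pics/c6.png

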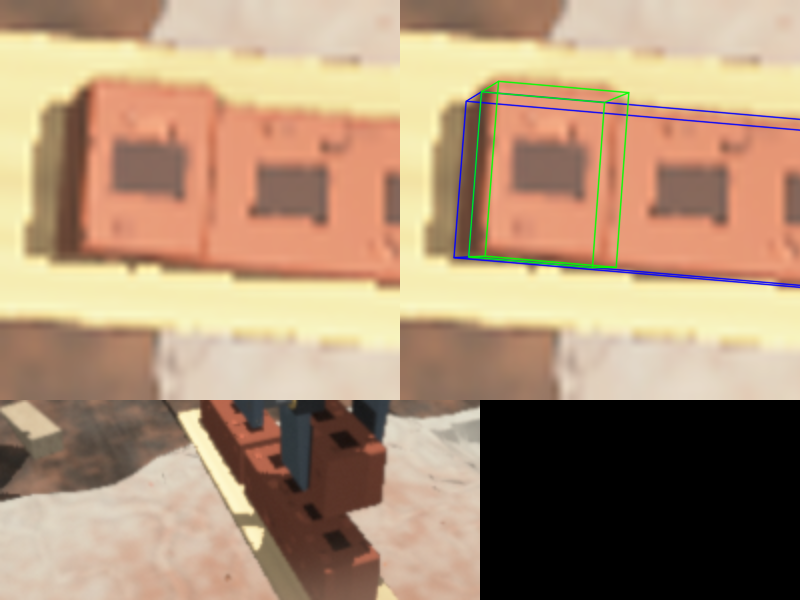

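The quarter's top face sits about 6–10 crop px (roughly 2 mm) left of the green target, so I'll nudge it inward later. The side view shows the half held upright over the wall's near end, and I'm lowering it.

Request:
{"op": "step_arm", "data": {
  "plan": [0,0.05,3.0,0,0,0,0,0,1.8,0,0,0,0,0,0.4,0,0,0,0,0,0,0,0,0,0,0,0,0,0,0]
}}

```text
time_s: 15.28
ee_pos: [517.8, -351.1, 93.0]
ee_rot: [179.8, 0.1, 85.5]
force: [0.4, -0.1, -2.9]
gripper_width: 50.0
gripper_force: 30.0
```

Request:
{"op": "step_arm", "data": {
  "plan": [0,0,0.15,0,0,0,0,0,0,0,0,0]
}}

```text
time_s: 15.45
ee_pos: [517.5, -350.8, 91.1]
ee_rot: [179.8, 0.1, 85.5]
force: [0.3, -0.5, -4.2]
gripper_width: 49.8
gripper_force: 30.0
```

Request:
{"op": "step_arm", "data": {
  "plan": [0,0,0.1,0,0,0,0,0,0,0,0,0]
}}

```text
time_s: 15.62
ee_pos: [517.3, -350.7, 89.6]
ee_rot: [179.9, 0.1, 85.5]
force: [-0.3, 0.4, -0.7]
gripper_width: 49.6
gripper_force: 30.0
```

Request:
{"op": "step_arm", "data": {
  "plan": [0,0,0,0,0,0,0,0,0,0,0,0,0,0,0,0,0,0]
}}

```text
time_s: 15.87
ee_pos: [517.4, -350.7, 89.6]
ee_rot: [179.9, 0.1, 85.5]
force: [-0.7, -0.0, 5.3]
gripper_width: 50.3
gripper_force: 30.0
```

Request:
{"op": "step_arm", "data": {
  "plan": [0,0,0.05,0,0,0,0,0,0,0,0,0]
}}

```text
time_s: 16.03
ee_pos: [517.3, -350.7, 89.6]
ee_rot: [179.9, 0.1, 85.5]
force: [0.2, 1.0, 7.2]
gripper_width: 49.5
gripper_force: 30.0
```

Request:
{"op": "step_arm", "data": {
  "plan": [0,-0.05,-0.3,0,0,0,0,0,0,0,0,0,0,0,0,0,0,0,0,0,0,0,0,0,0,0,0,0,0,0]
}}

```text
time_s: 16.45
ee_pos: [515.8, -349.9, 90.2]
ee_rot: [-179.9, -0.0, 85.5]
force: [-0.6, -0.3, -4.6]
gripper_width: 50.1
gripper_force: 30.0
```

Request:
{"op": "step_arm", "data": {
  "plan": [0,0,0,0,0,0,0,0,0,0,0,0,0,0,0,0,0,0,0,0,0,0,0,0,0,0,0,0,0,0]
}}

```text
time_s: 16.87
ee_pos: [516.2, -350.2, 90.9]
ee_rot: [180.0, -0.0, 85.5]
force: [0.6, -0.3, -3.1]
gripper_width: 49.9
gripper_force: 30.0
```

Settled at the target (516.2, -350.2). Lowering and releasing.

Request:
{"op": "step_arm", "data": {
  "plan": [0,0,0.12,0,0,0,0,0,0.12,0,0,0,0,0,0,0,0,0,0,0,0,0,0,0]
}}

```text
time_s: 17.2
ee_pos: [516.4, -350.3, 89.6]
ee_rot: [179.9, 0.0, 85.5]
force: [-1.3, 0.6, 3.8]
gripper_width: 49.8
gripper_force: 30.0
```

Request:
{"op": "step_arm", "data": {
  "plan": [0,0,0,0,0,0,0,0,0,0,0,0,0,0,0,0,0,0,0,0,0,0,0,0],
  "hand": 7.5
}}

```text
time_s: 17.53
ee_pos: [516.2, -350.3, 88.4]
ee_rot: [180.0, -0.0, 85.5]
force: [-0.6, 0.1, 0.3]
gripper_width: 73.4
gripper_force: 0.0
```

Request:
{"op": "step_arm", "data": {
  "plan": [0,0,-2,0,0,0,0,0,-2.5,0,0,0,0,0,-3,0,0,0,0,0,0,0,0,0,0,0,0,0,0,0]
}}

```text
time_s: 17.95
ee_pos: [517.1, -350.9, 165.4]
ee_rot: [179.8, 0.1, 85.5]
force: [0.3, -0.6, -0.2]
gripper_width: 75.4
gripper_force: 0.0
```

Now nudging the quarter about 2 mm inward.

Request:
{"op": "step_arm", "data": {
  "plan": [3.73,0,0,0,0,0,3.73,0,0,0,0,0,3.73,0,0,0,0,0,3.73,0,0,0,0,0,3.73,0,0,0,0,0]
}}

```text
time_s: 18.37
ee_pos: [529.7, -162.5, 162.0]
ee_rot: [-179.8, -0.0, 85.5]
force: [0.2, 0.7, 0.6]
gripper_width: 74.7
gripper_force: 0.0
```

Request:
{"op": "step_arm", "data": {
  "plan": [3.73,0,0,0,0,0,3.73,0,0,0,0,0,0,0,0,0,0,0,0,0,0,0,0,0,0,0,0,0,0,0]
}}

```text
time_s: 18.78
ee_pos: [536.1, -90.0, 162.6]
ee_rot: [-179.9, 0.0, 85.6]
force: [-0.5, -1.0, 0.3]
gripper_width: 74.8
gripper_force: 0.0
```

Request:
{"op": "step_arm", "data": {
  "plan": [0,0,3,0,0,0,0,0,3,0,0,0,0,0,1.4,0,0,0,0,0,0,0,0,0,0,0,0,0,0,0]
}}

```text
time_s: 19.2
ee_pos: [536.1, -91.1, 88.8]
ee_rot: [-179.9, -0.0, 85.4]
force: [0.1, -0.3, 0.8]
gripper_width: 74.7
gripper_force: 0.0
```

Request:
{"op": "step_arm", "data": {
  "plan": [0,0,0,0,0,0,0,0,0,0,0,0,0,0,0,0,0,0,0,0,0,0,0,0,0,0,0,0,0,0],
  "hand": 4.0,
  "newtons": 20
}}

```text
time_s: 19.62
ee_pos: [537.2, -90.1, 90.5]
ee_rot: [179.9, 0.0, 85.5]
force: [0.7, -0.2, 3.0]
gripper_width: 49.9
gripper_force: 20.0
```

Request:
{"op": "step_arm", "data": {
  "plan": [0,0,-0.3,0,0,0,-0.22,0,0,0,0,0,0,0,0,0,0,0,0,0,0,0,0,0,0,0,0,0,0,0]
}}

```text
time_s: 20.03
ee_pos: [536.2, -92.1, 92.3]
ee_rot: [-180.0, -0.0, 85.5]
force: [0.4, 0.2, -0.9]
gripper_width: 49.7
gripper_force: 20.0
```

Request:
{"op": "step_arm", "data": {
  "plan": [0,0,0,0,0,0,0,0,0,0,0,0,0,0,0,0,0,0,0,0,0,0,0,0,0,0,0,0,0,0]
}}

```text
time_s: 20.45
ee_pos: [536.4, -92.1, 92.5]
ee_rot: [-180.0, -0.0, 85.5]
force: [-0.7, -0.3, -1.7]
gripper_width: 49.9
gripper_force: 20.0
```

Request:
{"op": "step_arm", "data": {
  "plan": [0,0,0.15,0,0,0,0,0,0.15,0,0,0,0,0,0.06,0,0,0,0,0,0,0,0,0]
}}

```text
time_s: 20.78
ee_pos: [536.6, -92.1, 90.4]
ee_rot: [180.0, 0.0, 85.5]
force: [-2.8, 0.2, 9.2]
gripper_width: 49.8
gripper_force: 20.0
```

Request:
{"op": "step_arm", "data": {
  "plan": [0,0,0,0,0,0,0,0,0,0,0,0,0,0,0,0,0,0,0,0,0,0,0,0],
  "hand": 7.5
}}

```text
time_s: 21.12
ee_pos: [536.4, -92.1, 88.8]
ee_rot: [-180.0, -0.0, 85.5]
force: [-0.9, 0.1, 0.3]
gripper_width: 73.0
gripper_force: 0.0
```

Request:
{"op": "step_arm", "data": {
  "plan": [0,0,-2,0,0,0,0,0,-3,0,0,0,0,0,-3.3,0,0,0,0,0,0,0,0,-0.1178,0,0,0,0,0,-0.1178]
}}

```text
time_s: 21.53
ee_pos: [537.8, -92.3, 174.2]
ee_rot: [179.7, 0.1, 99.3]
force: [-0.2, 0.7, -1.1]
gripper_width: 74.8
gripper_force: 0.0
```

Request:
{"op": "step_arm", "data": {
  "plan": [0,0,0,0,0,-0.1178,0,0,0,0,0,-0.1178,0,0,0,0,0,-0.1178,0,0,0,0,0,-0.1178,0,0,0,0,0,-0.1178]
}}

```text
time_s: 21.95
ee_pos: [536.3, -92.1, 171.7]
ee_rot: [-180.0, -0.0, 133.1]
force: [-0.0, -0.7, 0.3]
gripper_width: 74.8
gripper_force: 0.0
```

Request:
{"op": "step_arm", "data": {
  "plan": [0,0,0,0,0,-0.1178,0,0,0,0,0,-0.1178,0,0,0,0,0,-0.1178,0,0,0,0,0,-0.1178,0,0,0,0,0,-0.1178]
}}

```text
time_s: 22.37
ee_pos: [536.3, -92.1, 171.6]
ee_rot: [180.0, -0.0, 166.8]
force: [-0.6, -0.3, 0.3]
gripper_width: 75.2
gripper_force: 0.0
```

Request:
{"op": "step_arm", "data": {
  "plan": [0,0,0,0,0,-0.1178,0,0,0,0,0,-0.1178,0,0,0,0,0,0,0,0,0,0,0,0],
  "hand": 9.0
}}

```text
time_s: 22.7
ee_pos: [536.3, -92.1, 171.7]
ee_rot: [180.0, -0.0, 179.8]
force: [-0.2, 0.6, -0.9]
gripper_width: 90.0
gripper_force: 0.0
```

```bash
python3 look.py c7
python3 - <<'E'
from h import *
import pickle
p,q=pickle.load(open('f_c7.pkl','rb'))
o=np.zeros((600,800,3),np.uint8); a=crop(p,200,185,275,280,6); b=a.copy()
for n,x0,z in[('whole',[508.7,206.5,89.5],52),('three_quarter',[502.5,203,0],0)]:
    mk=lambda x:box(L[n],x[0],x[1],z,x[2])
    for tag,v in(('top',[(p,EDG)]),('both',[(p,EDG),(q,EDG)])):
        r=refine(mk,x0,v,(1.5,1.5,1)); print(n,tag,r.x.round(1),round(r.fun))
    draw(b,p,mk(x0),(255,0,0),6,(200,185))
o[:570,:400]=a[:,:400]; o[:570,400:]=b[:,:400]; cv2.imwrite('pics/c7b.png',o)
E
```

```text
[536.3 -92.1 171.7] [180.   -0.  179.8] 22.7
whole top [507.7 206.8  87.7] -148
whole both [508.8 206.6  89.5] -281
three_quarter top [503.5 208.5  -1.3] -141
three_quarter both [503.3 206.1  -1.5] -209
```

View pics/c7b.png

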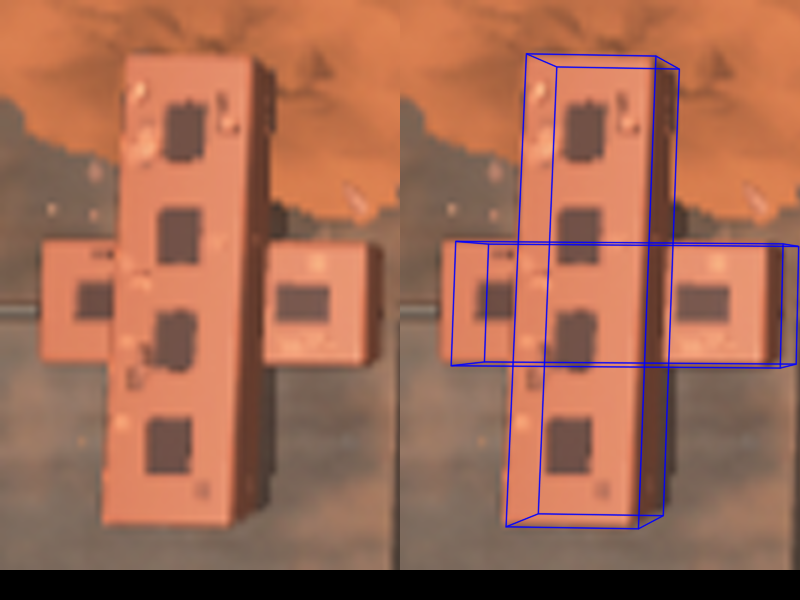

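The whole brick fits the overlay at about (508.8, 207.3). The three-quarter brick sits about 12 crop px further left than drawn, so its y is about 208.3. Fetching the whole.

Request:
{"op": "step_arm", "data": {
  "plan": [0.345,3.742,0,0,0,0,0.345,3.742,0,0,0,0,0.345,3.742,0,0,0,0,0.345,3.742,0,0,0,0,0.345,3.742,0,0,0,0]
}}

```text
time_s: 23.22
ee_pos: [518.7, 96.6, 172.0]
ee_rot: [180.0, 0.0, 179.9]
force: [0.4, 0.3, -0.8]
gripper_width: 90.1
gripper_force: 0.0
```

Request:
{"op": "step_arm", "data": {
  "plan": [0.345,3.742,0,0,0,0,0.345,3.742,0,0,0,0,0.345,3.742,0,0,0,0,0,0,0,0,0,0,0,0,0,0,0,0]
}}

```text
time_s: 23.63
ee_pos: [508.4, 209.0, 171.8]
ee_rot: [-180.0, -0.0, -179.9]
force: [0.3, -0.5, -0.5]
gripper_width: 90.0
gripper_force: 0.0
```

Request:
{"op": "step_arm", "data": {
  "plan": [0,0,3.5,0,0,0,0,0,3.5,0,0,0,0,0,1.8,0,0,0,0,0,0.68,0,0,0,0,0,0,0,0,0]
}}

```text
time_s: 24.05
ee_pos: [507.9, 205.7, 75.6]
ee_rot: [-179.9, -0.2, 179.9]
force: [-0.1, 0.6, -0.4]
gripper_width: 90.0
gripper_force: 0.0
```

Request:
{"op": "step_arm", "data": {
  "plan": [0,0,0,0,0,0,0,0,0,0,0,0,0,0,0,0,0,0,0,0,0,0,0,0,0,0,0,0,0,0],
  "hand": 4.0,
  "newtons": 50
}}

```text
time_s: 24.47
ee_pos: [509.2, 207.4, 78.1]
ee_rot: [180.0, 0.1, -180.0]
force: [-0.2, 0.5, -0.3]
gripper_width: 59.4
gripper_force: 0.0
```

Request:
{"op": "step_arm", "data": {
  "plan": [0,0,0,0,0,0,0,0,0,0,0,0,0,0,0,0,0,0]
}}

```text
time_s: 24.72
ee_pos: [508.9, 207.4, 77.6]
ee_rot: [180.0, 0.0, -180.0]
force: [-0.6, 0.2, 4.0]
gripper_width: 49.9
gripper_force: 49.7
```

```bash
python3 look.py c8
python3 - <<'E'
from h import *
import pickle
p,q=pickle.load(open('f_c8.pkl','rb'))
r=refine(wallmake,W0,[(p,WE[2:4]+WE[4:])],(1,1,.5)); print(r.x)
for n,y in(('quarter',142.5),('half',-118.75)):
    mk=lambda x:box(L[n],x[0],x[1],64,x[2]); r=refine(mk,[*toworld(0,y),-4.5],[(p,EDG)],(1.5,1.5,1)); print(n,r.x.round(2),inwall(*r.x[:2]).round(1),y)
o=np.zeros((600,800,3),np.uint8)
a=crop(p,330,195,490,255,5); b=a.copy(); 
for n,y in(('quarter',142.5),('half',-118.75)): draw(b,p,box(L[n],*toworld(0,y),64,-4.5),(0,255,0),5,(330,195))
B=wallmake(W0); draw(b,p,B[:8],(255,0,0),5,(330,195)); draw(b,p,B[8:],(255,0,0),5,(330,195))
o[:300]=a;o[300:]=b; cv2.imwrite('pics/c8b.png',o)
E
```

```text
[508.9 207.4  77.6] [ 180.    0. -180.] 24.7
[ 524.14045274 -236.1517215    -3.12565575]
quarter [536.23 -91.32  -2.56] [ -0.2 140.9] 142.5
half [ 516.37 -347.53   -3.74] [ 1.000e-01 -1.161e+02] -118.75
```

View pics/c8b.png

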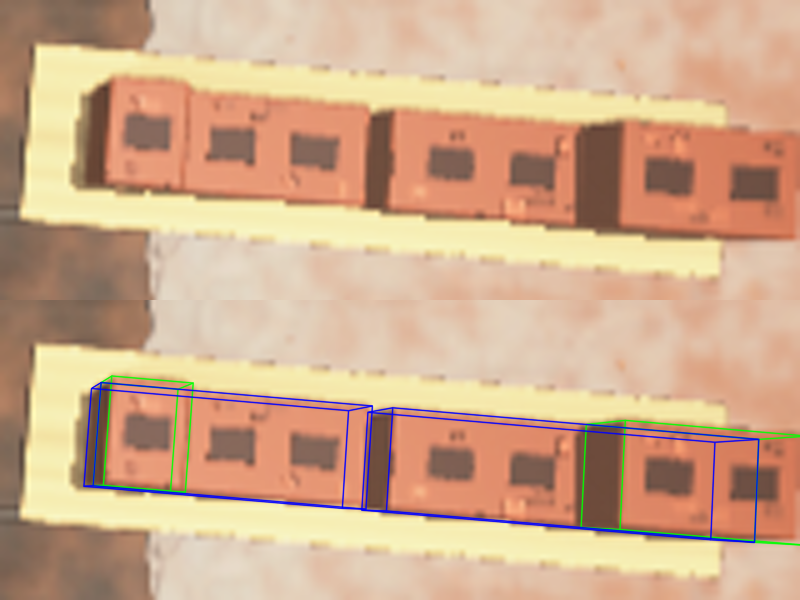

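The half and quarter match their green targets within about 1 mm. Carrying the whole brick over.

Request:
{"op": "step_arm", "data": {
  "plan": [0,0,-1,0,0,0,0,0,-2.5,0,0,0,0,0,-3,0,0,0,0,0,-2.5,0,0,0,0,0,-1,0,0,0]
}}

```text
time_s: 25.23
ee_pos: [509.5, 207.6, 179.5]
ee_rot: [179.9, 0.2, -180.0]
force: [1.0, 1.2, -9.9]
gripper_width: 50.0
gripper_force: 49.7
```

Request:
{"op": "step_arm", "data": {
  "plan": [-0.154,-3.456,0,0,0,0,-0.154,-3.456,0,0,0,0,-0.154,-3.456,0,0,0,0,-0.154,-3.456,0,0,0,0,-0.154,-3.456,0,0,0,0]
}}

```text
time_s: 25.65
ee_pos: [514.7, 33.0, 175.2]
ee_rot: [-180.0, -0.3, -180.0]
force: [1.2, 0.5, -10.3]
gripper_width: 50.0
gripper_force: 49.7
```

Request:
{"op": "step_arm", "data": {
  "plan": [-0.154,-3.456,0,0,0,0,-0.154,-3.456,0,0,0,0,-0.154,-3.456,0,0,0,0,-0.154,-3.456,0,0,0,0,-0.154,-3.456,0,0,0,0]
}}

```text
time_s: 26.07
ee_pos: [522.4, -139.6, 175.1]
ee_rot: [179.9, -0.3, -180.0]
force: [1.1, -0.2, -8.8]
gripper_width: 50.1
gripper_force: 49.7
```

Request:
{"op": "step_arm", "data": {
  "plan": [-0.154,-3.456,0,0,0,0,-0.154,-3.456,0,0,0,0,0,0,0,0,0,0,0,0,0,0,0,0.1178,0,0,0,0,0,0.1178]
}}

```text
time_s: 26.48
ee_pos: [525.7, -207.6, 174.7]
ee_rot: [179.9, -0.3, 166.1]
force: [-0.5, 1.1, -9.2]
gripper_width: 49.9
gripper_force: 49.7
```

Request:
{"op": "step_arm", "data": {
  "plan": [0,0,0,0,0,0.1178,0,0,0,0,0,0.1178,0,0,0,0,0,0.1178,0,0,0,0,0,0.1178,0,0,0,0,0,0.1178]
}}

```text
time_s: 26.9
ee_pos: [525.8, -206.6, 174.9]
ee_rot: [-179.9, -0.3, 132.4]
force: [0.2, 0.1, -8.7]
gripper_width: 49.8
gripper_force: 49.7
```

Request:
{"op": "step_arm", "data": {
  "plan": [0,0,0,0,0,0.1178,0,0,0,0,0,0.1178,0,0,0,0,0,0.1178,0,0,0,0,0,0.1178,0,0,0,0,0,0.1178]
}}

```text
time_s: 27.32
ee_pos: [525.9, -206.6, 174.9]
ee_rot: [-179.8, -0.2, 98.7]
force: [-0.3, -0.6, -8.6]
gripper_width: 49.8
gripper_force: 49.7
```

Request:
{"op": "step_arm", "data": {
  "plan": [0,0,0,0,0,0.1178,0,0,0,0,0,0.1178,0,0,1.5,0,0,0,0,0,1.5,0,0,0,0,0,0,0,0,0]
}}

```text
time_s: 27.73
ee_pos: [523.8, -205.8, 142.3]
ee_rot: [-179.4, -0.2, 85.5]
force: [-1.8, -0.4, -9.6]
gripper_width: 50.0
gripper_force: 49.7
```

Request:
{"op": "step_arm", "data": {
  "plan": [0,0,0,0,0,0,0,0,0,0,0,0,0,0,0,0,0,0,0,0,0,0,0,0,0,0,0,0,0,0]
}}

```text
time_s: 28.15
ee_pos: [527.6, -207.5, 147.8]
ee_rot: [179.9, 0.0, 85.5]
force: [0.4, -0.1, -8.8]
gripper_width: 50.0
gripper_force: 49.7
```

Request:
{"op": "step_arm", "data": {
  "plan": [0,0,0.8,0,0,0,0,0,0.8,0,0,0,0,0,0.8,0,0,0,0,0,0.8,0,0,0,0,0,0.8,0,0,0]
}}

```text
time_s: 28.57
ee_pos: [527.0, -207.3, 105.8]
ee_rot: [-179.9, -0.0, 85.5]
force: [-0.2, 0.1, -9.1]
gripper_width: 49.8
gripper_force: 49.7
```

Request:
{"op": "step_arm", "data": {
  "plan": [0,0,0.6,0,0,0,0,0,0.5,0,0,0,0,0,0.3,0,0,0,0,0,0.1,0,0,0,0,0,0,0,0,0]
}}

```text
time_s: 28.98
ee_pos: [527.4, -207.5, 92.0]
ee_rot: [-180.0, -0.0, 85.5]
force: [0.5, 0.6, -9.3]
gripper_width: 50.0
gripper_force: 49.7
```

Request:
{"op": "step_arm", "data": {
  "plan": [0,0,0,0,0,0,0,0,0,0,0,0,0,0,0,0,0,0,0,0,0,0,0,0,0,0,0,0,0,0]
}}

```text
time_s: 29.4
ee_pos: [527.4, -207.5, 92.3]
ee_rot: [180.0, 0.0, 85.5]
force: [0.5, -0.1, -9.2]
gripper_width: 49.7
gripper_force: 49.7
```

Request:
{"op": "step_arm", "data": {
  "plan": [0,0,0.15,0,0,0,0,0,0.1,0,0,0,0,0,0,0,0,0,0,0,0,0,0,0]
}}

```text
time_s: 29.73
ee_pos: [527.3, -207.4, 89.6]
ee_rot: [180.0, -0.0, 85.5]
force: [0.1, -0.2, -7.1]
gripper_width: 50.1
gripper_force: 49.7
```

Request:
{"op": "step_arm", "data": {
  "plan": [0,0,0.07,0,0,0,0,0,0,0,0,0]
}}

```text
time_s: 29.9
ee_pos: [527.4, -207.5, 89.6]
ee_rot: [180.0, 0.0, 85.5]
force: [-1.7, 0.6, -2.4]
gripper_width: 50.1
gripper_force: 49.7
```

Request:
{"op": "step_arm", "data": {
  "plan": [0,0,0.06,0,0,0,0,0,0,0,0,0]
}}

```text
time_s: 30.07
ee_pos: [527.4, -207.5, 89.6]
ee_rot: [180.0, 0.0, 85.5]
force: [-3.1, 2.0, 4.9]
gripper_width: 49.6
gripper_force: 49.7
```

Request:
{"op": "step_arm", "data": {
  "plan": [0,0,0,0,0,0,0,0,0,0,0,0,0,0,0,0,0,0,0,0,0,0,0,0],
  "hand": 7.5
}}

```text
time_s: 30.4
ee_pos: [527.9, -207.7, 88.5]
ee_rot: [179.9, 0.0, 85.5]
force: [-0.6, -0.1, 0.0]
gripper_width: 73.0
gripper_force: 0.0
```

Request:
{"op": "step_arm", "data": {
  "plan": [0,0,-2,0,0,0,0,0,-3,0,0,0,0,0,-3.2,0,0,0,0,0,0,0,0,0,0,0,0,0,0,-0.07]
}}

```text
time_s: 30.82
ee_pos: [528.9, -208.1, 172.6]
ee_rot: [179.7, 0.1, 89.6]
force: [-1.1, 0.3, -1.5]
gripper_width: 74.8
gripper_force: 0.0
```

Request:
{"op": "step_arm", "data": {
  "plan": [0,0,0,0,0,0,0,0,0,0,0,0,0,0,0,0,0,0],
  "hand": 9.0
}}

```text
time_s: 31.07
ee_pos: [527.1, -207.4, 169.7]
ee_rot: [-180.0, -0.0, 89.5]
force: [-0.1, 0.1, 0.4]
gripper_width: 89.5
gripper_force: 0.0
```

```bash
python3 look.py c9
python3 - <<'E'
from h import *
import pickle
p,q=pickle.load(open('f_c9.pkl','rb'))
mk=lambda x:box(132.5,x[0],x[1],0,x[2])
for tag,v in(('top',[(p,EDG)]),('side',[(q,EDG)]),('both',[(p,EDG),(q,EDG)])):
    r=refine(mk,[503.3,208.3,0],v,(1.5,1.5,1)); print(tag,r.x.round(1),round(r.fun))
    if tag=='both':x=r.x
a=crop(p,200,215,275,265,8); draw(a,p,mk(x),(255,0,0),8,(200,215)); cv2.imwrite('pics/c9b.png',a)
E
```

```text
[ 527.1 -207.4  169.7] [-180.    -0.    89.5] 31.1
top [503.  207.7  -1.1] -150
side [502.2 201.9  -1.8] -133
both [502.7 207.9  -1.5] -281
```

View pics/c9b.png

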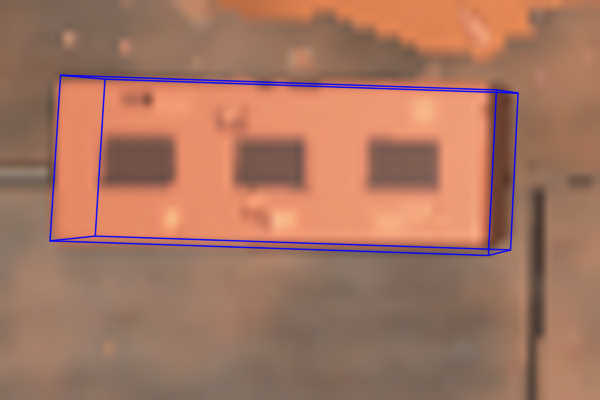

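The fit matches the three-quarter brick: (502.7, 208.3), yaw about -1.2°. Fetching it.

Request:
{"op": "step_arm", "data": {
  "plan": [0,0,0,0,0,0.012,3.46,-0.276,0,0,0,0,3.46,-0.276,0,0,0,0,3.46,-0.276,0,0,0,0,3.46,-0.276,0,0,0,0]
}}

```text
time_s: 31.58
ee_pos: [518.8, -67.7, 170.1]
ee_rot: [-180.0, -0.0, 88.7]
force: [1.4, 0.2, -0.5]
gripper_width: 89.8
gripper_force: 0.0
```

Request:
{"op": "step_arm", "data": {
  "plan": [3.46,-0.276,0,0,0,0,3.46,-0.276,0,0,0,0,3.46,-0.276,0,0,0,0,3.46,-0.276,0,0,0,0,3.46,-0.276,0,0,0,0]
}}

```text
time_s: 32.0
ee_pos: [508.4, 106.0, 170.3]
ee_rot: [180.0, -0.0, 88.8]
force: [-0.0, -0.5, -0.3]
gripper_width: 90.2
gripper_force: 0.0
```

Request:
{"op": "step_arm", "data": {
  "plan": [3.46,-0.276,0,0,0,0,3.46,-0.276,0,0,0,0,3.46,-0.276,0,0,0,0,0,0,0,0,0,0,0,0,0,0,0,0]
}}

```text
time_s: 32.42
ee_pos: [502.3, 209.7, 170.0]
ee_rot: [-180.0, 0.0, 89.0]
force: [1.0, -0.7, -0.7]
gripper_width: 90.1
gripper_force: 0.0
```

Request:
{"op": "step_arm", "data": {
  "plan": [0,0,3,0,0,0,0,0,3,0,0,0,0,0,0,0,0,0,0,0,0,0,0,0]
}}

```text
time_s: 32.75
ee_pos: [501.8, 206.8, 109.4]
ee_rot: [-179.8, 0.1, 88.7]
force: [1.2, 1.0, -0.0]
gripper_width: 90.1
gripper_force: 0.0
```

Request:
{"op": "step_arm", "data": {
  "plan": [0,0,3,0,0,0,0,0,3,0,0,0,0,0,2,0,0,0,0,0,0.5,0,0,0,0,0,0,0,0,0]
}}

```text
time_s: 33.17
ee_pos: [503.0, 207.8, 25.6]
ee_rot: [-180.0, 0.0, 88.8]
force: [1.1, -0.6, 0.7]
gripper_width: 89.7
gripper_force: 0.0
```

Request:
{"op": "step_arm", "data": {
  "plan": [0,0,0,0,0,0,0,0,0,0,0,0,0,0,0,0,0,0,0,0,0,0,0,0,0,0,0,0,0,0],
  "hand": 4.0,
  "newtons": 45
}}

```text
time_s: 33.58
ee_pos: [503.0, 208.5, 26.2]
ee_rot: [179.9, -0.0, 88.8]
force: [-0.7, 0.1, 0.6]
gripper_width: 59.2
gripper_force: 0.0
```

Request:
{"op": "step_arm", "data": {
  "plan": [0,0,0,0,0,0,0,0,0,0,0,0,0,0,0,0,0,0]
}}

```text
time_s: 33.83
ee_pos: [502.7, 208.4, 25.7]
ee_rot: [180.0, -0.0, 88.8]
force: [-0.5, 0.2, 4.0]
gripper_width: 50.0
gripper_force: 44.7
```

Run:
```python
from h import *
import pickle
p=viewer.grab_frame('top'); q=viewer.grab_frame('side')
o=np.zeros((600,800,3),np.uint8)
a=crop(p,330,195,490,255,5); b=a.copy()
for n,y in(('quarter',142.5),('half',-118.75),('whole',23.75)):
    draw(b,p,box(L[n],*toworld(0,y),64,-4.5),(0,255,0),5,(330,195))
    mk=lambda x:box(L[n],x[0],x[1],64,x[2]); r=refine(mk,[*toworld(0,y),-4.5],[(p,EDG)],(1.5,1.5,1)); print(n,r.x.round(2),inwall(*r.x[:2]).round(1),y)
o[:300]=a;o[300:]=b; cv2.imwrite('pics/c10.png',o)
```

```text
quarter [535.75 -89.58  -5.71] [ -0.8 142.6] 142.5
half [ 516.34 -347.6    -3.7 ] [ 1.000e-01 -1.162e+02] -118.75
whole [ 526.04 -206.66   -5.88] [-1.3 25.1] 23.75
```

View pics/c10.png

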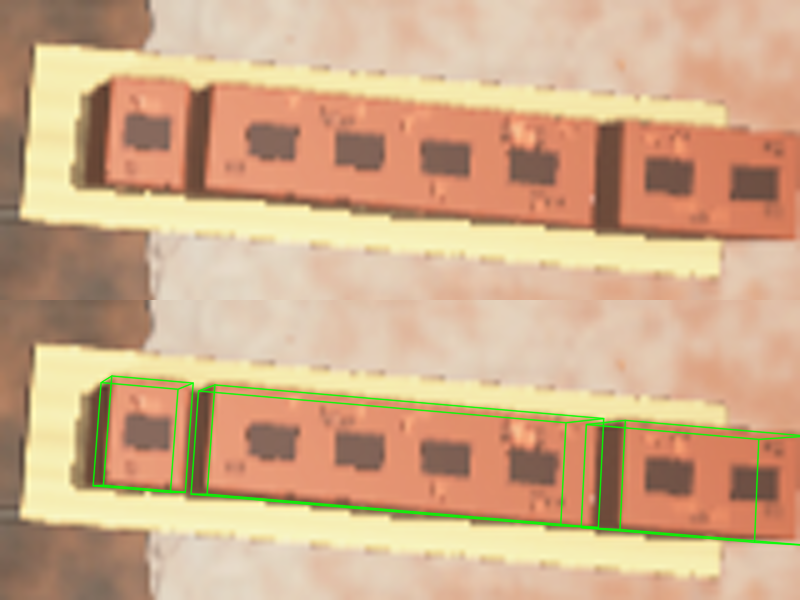

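Joints measure about 9.6 mm (quarter–whole) and 10.7 mm (whole–half), with everything in line. Carrying the three-quarter brick to the third course.

Request:
{"op": "step_arm", "data": {
  "plan": [0,0,-1,0,0,0,0,0,-3,0,0,0,0,0,-4,0,0,0,0,0,-4,0,0,0,0,0,-3,0,0,0]
}}

```text
time_s: 34.35
ee_pos: [502.4, 208.3, 177.7]
ee_rot: [180.0, -0.0, 88.9]
force: [1.5, 0.2, -4.9]
gripper_width: 49.8
gripper_force: 44.8
```

Request:
{"op": "step_arm", "data": {
  "plan": [0,0,-0.5,0,0,0.0576,-3.42,0.571,0,0,0,0,-3.42,0.571,0,0,0,0,-3.42,0.571,0,0,0,0,-3.42,0.571,0,0,0,0]
}}

```text
time_s: 34.77
ee_pos: [513.3, 68.8, 179.6]
ee_rot: [-179.8, 0.0, 85.6]
force: [-0.1, -0.1, -6.7]
gripper_width: 49.8
gripper_force: 44.8
```

Request:
{"op": "step_arm", "data": {
  "plan": [-3.42,0.571,0,0,0,0,-3.42,0.571,0,0,0,0,-3.42,0.571,0,0,0,0,-3.42,0.571,0,0,0,0,-3.42,0.571,0,0,0,0]
}}

```text
time_s: 35.18
ee_pos: [528.5, -104.0, 179.4]
ee_rot: [-179.8, -0.0, 85.5]
force: [0.7, 0.4, -6.0]
gripper_width: 50.2
gripper_force: 44.8
```

Request:
{"op": "step_arm", "data": {
  "plan": [-3.42,0.571,0,0,0,0,0,0,0,0,0,0,0,0,0,0,0,0,0,0,0,0,0,0,0,0,0,0,0,0]
}}

```text
time_s: 35.6
ee_pos: [532.2, -135.9, 179.8]
ee_rot: [-179.9, -0.1, 85.6]
force: [0.4, 0.5, -4.9]
gripper_width: 50.0
gripper_force: 44.8
```

Request:
{"op": "step_arm", "data": {
  "plan": [0,0,0,0,0,0,0,0,0,0,0,0,0,0,0,0,0,0,0,0,0,0,0,0,0,0,0,0,0,0]
}}

```text
time_s: 36.02
ee_pos: [533.0, -136.7, 180.4]
ee_rot: [180.0, -0.0, 85.6]
force: [0.1, 0.8, -4.7]
gripper_width: 50.0
gripper_force: 44.8
```

Request:
{"op": "step_arm", "data": {
  "plan": [0,0,0.9,0,0,0,0,0,0.9,0,0,0,0,0,0.9,0,0,0,0,0,0.6,0,0,0,0,0,0.25,0,0,0]
}}

```text
time_s: 36.43
ee_pos: [531.9, -136.8, 142.9]
ee_rot: [-179.8, -0.0, 85.5]
force: [-0.3, 0.2, -5.8]
gripper_width: 49.3
gripper_force: 44.8
```

Request:
{"op": "step_arm", "data": {
  "plan": [0,0,0,0,0,0,0,0,0,0,0,0,0,0,0,0,0,0,0,0,0,0,0,0,0,0,0,0,0,0]
}}

```text
time_s: 36.85
ee_pos: [533.2, -137.2, 145.3]
ee_rot: [179.9, 0.0, 85.5]
force: [-0.4, 0.8, -5.8]
gripper_width: 50.0
gripper_force: 44.8
```

Request:
{"op": "step_arm", "data": {
  "plan": [0,0,0.15,0,0,0,0,0,0,0,0,0,0,0,0,0,0,0]
}}

```text
time_s: 37.1
ee_pos: [532.9, -137.1, 143.3]
ee_rot: [-180.0, -0.0, 85.5]
force: [0.3, 0.3, -5.1]
gripper_width: 49.7
gripper_force: 44.8
```

Request:
{"op": "step_arm", "data": {
  "plan": [0,0,0.1,0,0,0,0,0,0,0,0,0,0,0,0,0,0,0]
}}

```text
time_s: 37.35
ee_pos: [532.9, -137.0, 142.2]
ee_rot: [-180.0, -0.0, 85.5]
force: [-0.2, 0.1, -5.9]
gripper_width: 49.8
gripper_force: 44.8
```

Request:
{"op": "step_arm", "data": {
  "plan": [0,0,0.07,0,0,0,0,0,0,0,0,0]
}}

```text
time_s: 37.52
ee_pos: [533.0, -137.1, 141.7]
ee_rot: [180.0, -0.0, 85.5]
force: [-0.6, -0.5, -4.7]
gripper_width: 49.6
gripper_force: 44.8
```

Request:
{"op": "step_arm", "data": {
  "plan": [0,0,0.06,0,0,0,0,0,0,0,0,0]
}}

```text
time_s: 37.68
ee_pos: [533.1, -137.1, 141.7]
ee_rot: [180.0, 0.0, 85.5]
force: [-0.8, 0.0, -0.0]
gripper_width: 50.1
gripper_force: 44.8
```

Request:
{"op": "step_arm", "data": {
  "plan": [0,0,0.05,0,0,0,0,0,0,0,0,0]
}}

```text
time_s: 37.85
ee_pos: [533.1, -137.1, 141.7]
ee_rot: [179.9, 0.0, 85.5]
force: [-2.4, 0.6, 5.7]
gripper_width: 49.8
gripper_force: 44.8
```

Contact. I'll release, rise, back away and inspect.

Request:
{"op": "step_arm", "data": {
  "plan": [0,0,0,0,0,0,0,0,0,0,0,0,0,0,0,0,0,0,0,0,0,0,0,0],
  "hand": 7.5
}}

```text
time_s: 38.18
ee_pos: [533.2, -137.2, 140.5]
ee_rot: [180.0, 0.0, 85.5]
force: [-0.0, 0.1, 0.2]
gripper_width: 73.3
gripper_force: 0.0
```

Request:
{"op": "step_arm", "data": {
  "plan": [0,0,-2,0,0,0,0,0,-3,0,0,0,0,0,-3,0,0,0,4,0,0,0,0,0,4,0,0,0,0,0]
}}

```text
time_s: 38.6
ee_pos: [540.7, -58.1, 222.7]
ee_rot: [179.7, 0.0, 85.3]
force: [0.2, 0.3, 0.1]
gripper_width: 75.1
gripper_force: 0.0
```

Request:
{"op": "step_arm", "data": {
  "plan": [4,0,0,0,0,0,4,0,0,0,0,0,4,0,0,0,0,0,4,0,0,0,0,0,4,0,0,0,0,0]
}}

```text
time_s: 39.02
ee_pos: [554.7, 144.1, 220.6]
ee_rot: [180.0, -0.0, 85.5]
force: [1.1, 0.6, 0.6]
gripper_width: 75.2
gripper_force: 0.0
```

Request:
{"op": "step_arm", "data": {
  "plan": [4,0,0,0,0,0,4,0,0,0,0,0,0,0,0,0,0,0]
}}

```text
time_s: 39.27
ee_pos: [561.2, 228.7, 220.0]
ee_rot: [180.0, -0.2, 85.9]
force: [1.1, 0.5, 0.1]
gripper_width: 74.7
gripper_force: 0.0
```

Run:
```python
from h import *
p=viewer.grab_frame('top'); q=viewer.grab_frame('side')
print([unproj(p,d['location'],0).round(0)[:2] for d in viewer.pinpoint('wedge_a',p)[:1]])
o=np.zeros((600,800,3),np.uint8)
a=crop(p,330,195,490,255,5)
B=box(132.5,*toworld(0,95),116,-4.5); mk=lambda x:box(132.5,x[0],x[1],116,x[2])
r=refine(mk,[*toworld(0,95),-4.5],[(p,EDG)],(1.5,1.5,1)); print(r.x,inwall(*r.x[:2]))
b=a.copy(); draw(b,p,B,(0,255,0),5,(330,195)); o[:300,:400]=a[:,:400]; o[:300,400:]=b[:,:400]
o[300:,:600]=cv2.resize(q['img'][210:360,200:500,::-1],(600,300)); cv2.imwrite('pics/c11.png',o)
```

```text
[array([702.,  -7.])]
[ 534.66093621 -137.97946112   -2.70368194] [ 1.87131319 94.25792615]
```

View pics/c11.png

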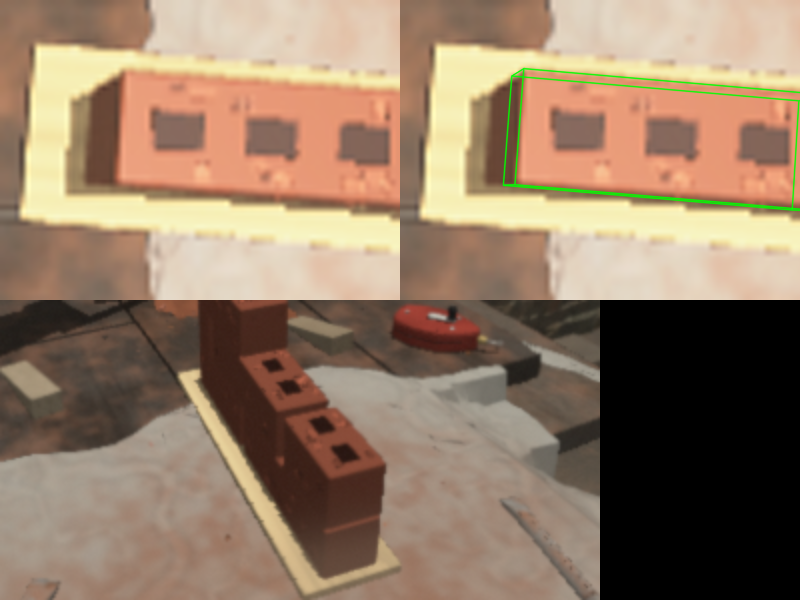

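The three-quarter brick's end (123,70)–(116,185) lies on the green target, the wall stands straight in the side view, and the wedge shows no sign of having moved.

```bash
python3 -c "
from workcell import env; print(env.job_done())"
```

```text
the job is handed in; nothing more can be done
None
```

I rebuilt the pile as the wall's second and third courses and handed the job in at about 39 s of the 128 s allowed. The second-course joints measure about 9.6 and 10.7 mm, and the three-quarter brick on top is within about 1 mm of its target. I nudged the quarter brick about 2 mm inward after first laying it.

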